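Try a cross-threaded bottle cap and back it off

TASK

On the taller square bottle, whose cap still stands high on its thread, try to start the cap: turn it gently clockwise (seen from above) without pressing. Its threads are crossed and will bind early: as soon as the bottle starts to turn along with the cap, stop, turn the cap back anticlockwise by about a sixth of a turn to free it, and let go. Leave the shorter bottle alone.

Things in the scene. Friction and masses are not known exactly. Their poses are not given: they have to be found in the camera images.
- cap_grip (a point): Grip point on the taller bottle's cap, a round ribbed grey screw cap, 46 mm across, 28 mm high: on its upright axis, 12 mm below its top, about 140 mm above the worktop. Grip from above at any yaw; beside the bare threaded neck (33 mm across) 25 mm are free below this point. Turns with the cap (x along the small rib on top, z up); its height does not change.
- cap (a joint): Turn of the cap relative to the taller bottle, rad, growing clockwise seen from above (tightening). Nearly free (0.02 N m) until the crossed thread binds, 0.4 to 1.0 rad clockwise of its start; there it stops dead against the bottle. Anticlockwise it is free for 2.4 rad from the binding point and stays where left.
- tall_bottle (a joint): Twist of the taller bottle, rad, clockwise positive, 0 at rest. White square bottle, 64 mm wide, 85 mm high to the shoulder, in a rubber seat on a fixed round dark foot 108 mm across. The seat is a spring of 1.5 N m/rad: reads within 0.03 of 0 while the cap is free; once bound, the bottle turns with the cap. Above 0.35 (20 degrees) the thread is damaged.
- short_bottle: The shorter white square bottle with the same kind of cap screwed fully home onto its shoulder, standing loose on the worktop: 64 mm wide, 106 mm high overall. Origin at the centre of its underside, z up. Not to be moved.

How it is judged:
By the outcome, as a careful person would: the job done as asked, in the order asked, and still so for the second after the job is handed in, with the robot touching nothing.
It also fails if it takes over 45 s, if anything falls off the work surface, if the arm or the gripper's body presses on something with over 40 N, if the wrist force passes 120 N, or if a joint passes its speed limit or range.

ROBOT

A 6-joint arm with a two-finger parallel gripper is mounted at the origin on a cart in front of the work surface, level with it; the furniture and walls round the work are solid. World frame = base frame: x ahead of the robot, y to its left, z up, the work surface at z = 0. Lengths are in m, angles in rad, forces in N, time in s.
With the tool pointing down it reaches from about 0.375 to 0.9 m from the base axis. Payload 3.1 kg.
Tool frame: the origin (TCP) lies where the fingers leave the gripper's body, on its centre line; the fingertips stand 73 mm ahead of it and the grasp point (between the pads) lies 54 mm ahead of it; z points along the fingers, y is the line along which they close (so a half turn about z gives the same grasp; the last joint's range is limited). The gripper opens to 85 mm and grips with 20 to 120 N. Pads are 22 mm wide; open, the fingers measure 114 mm over their backs; the gripper's body (76 mm by 85 mm) begins 54 mm behind the grasp point. The pads swing forward as they close: fully open they stand 13 mm farther back than shut.
Start: joints at [-1.516, 0.527, 1.433, -0, 1.181, -0.178], TCP at [0.145, -0.608, 0.304] pointing down, gripper open.
Joint ranges: [-3.08, 3.08], [-0.75, 2.2], [0.22, 2.44], [-1.43, 4.57], [0, 2.65], [-2.85, 2.85]. Speed limits (rad/s): [2.79, 2.79, 3.14, 3.14, 3.14, 3.14].

INTERFACE

Orientations are given as a unit quaternion [x, y, z, w].
In Python, from station import manip gives the robot as it stands.
- The arm moves only by the shell command python3 -m crank 'ROWS' [FORCE]. ROWS is JSON, a list of rows, each an object with "dp": the shift along the tool's x, y, z normalised to -1 to 1, where 1 is 50 cm, a list of three; "delta_rot": the turn, a rotation vector about the tool's x, y, z normalised to -1 to 1, where 1 is 2 pi rad, a list of three; "fingers": the opening, from -1 (shut) to 1 (fully open). A call has 1 to 12 rows; each row shifts and turns the commanded pose from where the row before left it, along the tool's axes as they then stand; what a row does not reach is not made up. A row lasts 1/12 s, in which the tool goes at most 41.7 mm and 7.16 degrees, less where a joint would pass 70% of its speed; a pose out of reach is approached as far as the arm can. A call with a number of a shift or a turn outside -1 to 1 is refused whole. A call with a gripper value outside its range is refused whole. The fingers move at their own pace and stop on an object; FORCE is the grip in N (left out, the last holds). Time passes only in rows, so rows that do not move let the fingers close. It gives the time, the measured TCP pose, the force, the opening and the grip force at its end, in the units of the state.
- manip.sense(): the state, without advancing time (a new reading comes with each control period).
- manip.snapshot(name): name is "scene" or "side" or "wrist"; returns (picture, depth): 400x640x3 uint8, red, green, blue; 400x640 float32, m along the optical axis (not along the pixel's ray), 0 where there is no reading.
- manip.camera_model(name): a dict with "fx", "fy", "cx", "cy" (pixels), "origin" and "attitude" of the camera in the world. Camera axes: x right, y up, looking along -z (the intrinsics and any distortion apply to the point x, -y, -z); pixel columns grow to the right and rows downward; lengths in m; the calibration is good to about 2 mm. The wrist camera is an equidistant fisheye: a pixel r from the principal point sees the ray r / f radians off the axis. A picture is of the moment at which its call begins: read the wrist's pose just before it. camera_model takes no time and is no camera call; for the wrist camera it gives the pose at the moment of the call.
- manip.sign_off(): hands the job in; it is judged then, once.
The state is a dict: "t": time; "q": joint angles; "qd": joint speeds; "tau": joint torques, N m; "tcp_pos": TCP position; "tool_rot": TCP orientation; "force": force on the tool from outside, world axes, zero at the start; "ft_torque": the same for the moment, N m; "finger_gap": opening from 0.0 (shut) to 1.0 (fully open); "gripper_force": force on a finger pad.
Only numpy, scipy, OpenCV 4.12 (cv2) and the standard library are available. Lean on these libraries where they do the work, as an engineer would, in place of code of your own. Each camera call takes 0.05 s, during which the arm holds its last target. There are 200 camera calls.

## Working session

There is one attempt and no reset: what is moved stays moved. The work goes in short steps, Python scripts to look and compute and a shell command to move; the robot and the scene stay as the last step left them, time stands still between calls to the robot, and variables do not carry over. Pictures are saved under pics/ and viewed, at most 10 in all, crops included, and the job is handed in when it is done.

```bash
mkdir -p pics; cat > h.py <<'E'
import numpy as np, cv2
from station import manip
from scipy.spatial.transform import Rotation as R
def rot(a):
    a=np.array(a,float)
    return R.from_quat(a).as_matrix() if a.size==4 else a.reshape(3,3)
def cloud(name):
    m=manip.camera_model(name); im,d=manip.snapshot(name)
    v,u=np.mgrid[:400,:640]
    p=np.stack([(u-m['cx'])/m['fx']*d,-(v-m['cy'])/m['fy']*d,-d],-1)
    return im,d,p@rot(m['attitude']).T+np.array(m['origin'])
E
python3 - <<'E'
from h import *
for n in("scene","side"):
    im,d,P=cloud(n); cv2.imwrite(f"pics/{n}0.png",im[...,::-1]); np.savez(f"{n}0.npz",im=im,d=d,P=P)
    m=manip.camera_model(n);print({k:m[k] for k in m})
print(manip.sense())
E
```

```text
{'fx': 364.1778272887266, 'fy': 364.1778272887266, 'cx': 321.11460633316864, 'cy': 193.00262362783874, 'origin': array([-0.22183367, -0.43370373,  0.59012067]), 'attitude': array([ 0.42992728, -0.22746693, -0.43043824,  0.76035797])}
{'fx': 403.32682525704155, 'fy': 403.32682525704155, 'cx': 320.5836418363044, 'cy': 204.49338724234084, 'origin': array([0.16803364, 0.61057113, 0.61440908]), 'attitude': array([-0.1013169 ,  0.44037562,  0.86749831, -0.20796845])}
{'t': 0.1, 'q': array([-1.51549880e+00,  5.28401395e-01,  1.43380044e+00, -8.12780814e-06,
        1.18142078e+00, -1.78532320e-01]), 'qd': array([-3.66166653e-04, -3.23426375e-03, -5.33627356e-03, -1.23401617e-03,
        2.74169002e-05,  1.84547816e-04]), 'tau': array([ 6.17882361e-04, -4.43302488e+01, -1.78587413e+01, -1.15020789e-04,
        3.83701656e-03,  3.53879358e-06]), 'tcp_pos': array([ 0.14479369, -0.60746259,  0.30300566]), 'tool_rot': array([ 9.93172540e-01,  1.16650225e-01,  5.87500244e-05, -1.01328800e-03]), 'force': array([ 0.54978391, -0.82936297, -0.20015109]), 'ft_torque': array([-0.0212652 ,  0.02753498, -0.00209753]), 'gripper_force': 0.0, 'finger_gap': 1.0026497445674587}
```

View pics/scene0.png

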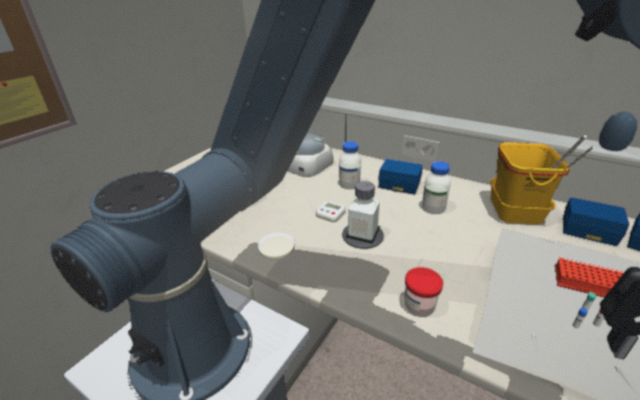

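View pics/side0.png

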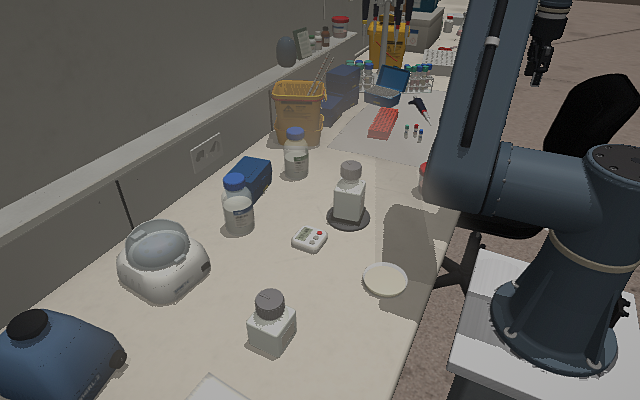

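The tall bottle stands on the dark foot, with its cap at about (364,190) in the scene view and (350,170) in the side view. The short bottle is at about (270,305) in the side view. Next I measure the cap.

```bash
python3 - <<'E'
from h import *
from scipy.optimize import least_squares
for n,(u0,u1,v0,v1) in {"scene":(345,385,172,215),"side":(330,370,150,190)}.items():
    z=np.load(n+"0.npz");P=z['P'][v0:v1,u0:u1].reshape(-1,3);d=z['d'][v0:v1,u0:u1].ravel()
    P=P[d>0]; C=P[(P[:,2]>.122)&(P[:,2]<.165)]
    med=np.median(C,0); C=C[np.hypot(*(C-med)[:,:2].T)<.05]
    print(n,med,len(C),C.min(0),C.max(0))
    T=C[C[:,2]>np.percentile(C[:,2],98)-.004];print(' top',len(T),T.mean(0),T.min(0),T.max(0))
    S=C[C[:,2]<T[:,2].mean()-.006]
    f=least_squares(lambda c:np.hypot(S[:,0]-c[0],S[:,1]-c[1])-.023,med[:2],loss='soft_l1',f_scale=.002);print(' side fit',f.x,len(S),f.cost)
z=np.load("side0.npz");P=z['P'][285:315,250:290].reshape(-1,3);P=P[P[:,2]>.09];print('short',P.mean(0))
E
```

```text
scene [ 0.4446218  -0.12837967  0.14605677] 337 [ 0.43129484 -0.14699532  0.12219465] [ 0.47867924 -0.10106173  0.15186958]
 top 158 [ 0.45450974 -0.12416143  0.14946472] [ 0.43332386 -0.14636908  0.14714802] [ 0.47867924 -0.10106173  0.15186958]
 side fit [ 0.45729395 -0.12314145] 151 7.477920257052284e-05
side [ 0.45223554 -0.10805433  0.14787734] 377 [ 0.431796   -0.14331537  0.12307631] [ 0.47864054 -0.09289986  0.15363404]
 top 175 [ 0.45588308 -0.11829523  0.15139098] [ 0.4333236  -0.14331537  0.14886306] [ 0.47816648 -0.09608786  0.15363404]
 side fit [ 0.45680361 -0.12116791] 164 0.00010248598226183583
short [0.4310651  0.26298128 0.10636163]
```

```bash
python3 - <<'E'
import cv2
im=cv2.imread("pics/side0.png")[140:240,300:400];cv2.imwrite("pics/c1.png",cv2.resize(im,(600,600),interpolation=cv2.INTER_CUBIC))
E
```

```text
(no output)
```

View pics/c1.png

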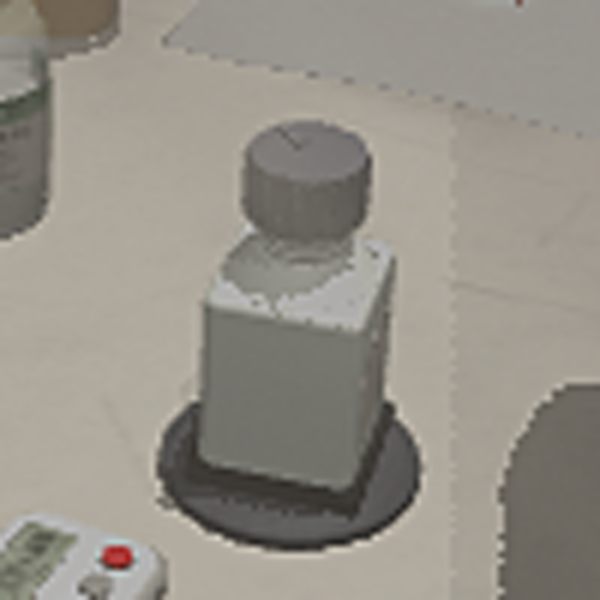

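```bash
python3 -m crank '[{"dp":[0.055,-0.053,0],"delta_rot":[0,0,0],"fingers":1},{"dp":[0.055,-0.053,0],"delta_rot":[0,0,0],"fingers":1},{"dp":[0.055,-0.053,0],"delta_rot":[0,0,0],"fingers":1},{"dp":[0.055,-0.053,0],"delta_rot":[0,0,0],"fingers":1},{"dp":[0.055,-0.053,0],"delta_rot":[0,0,0],"fingers":1},{"dp":[0.055,-0.053,0],"delta_rot":[0,0,0],"fingers":1},{"dp":[0.055,-0.053,0],"delta_rot":[0,0,0],"fingers":1},{"dp":[0.055,-0.053,0],"delta_rot":[0,0,0],"fingers":1},{"dp":[0.055,-0.053,0],"delta_rot":[0,0,0],"fingers":1},{"dp":[0.055,-0.053,0],"delta_rot":[0,0,0],"fingers":1},{"dp":[0.055,-0.053,0],"delta_rot":[0,0,0],"fingers":1},{"dp":[0.055,-0.053,0],"delta_rot":[0,0,0],"fingers":1}]' 20
cat >> h.py <<'E'
def goto(x,y,z,psi):
    "remaining move in row units: dp (sum) and tool-z turn (sum)"
    s=manip.sense(); M=R.from_quat(s['tool_rot']).as_matrix()
    now=np.arctan2(M[1,0],M[0,0])
    print('tcp',s['tcp_pos'].round(4),'psi',now.round(4),'tilt',M[:2,2].round(4),'q',s['q'].round(3))
    print('dp',(M.T@(np.array([x,y,z])-s['tcp_pos'])/.5).round(4),'rz',round((now-psi)/2/np.pi,4))
E
python3 -c "
from h import *
goto(.457,-.122,.30,.6)"
```

```text
t: 1.1
tcp_pos: [0.3926, -0.2203, 0.3038]
tool_rot: [0.993, 0.116, -0.0, -0.0]
force: [-0.2, -0.2, -0.0]
finger_gap: 0.999
gripper_force: 0.0
tcp [ 0.3926 -0.2203  0.3038] psi 0.2334 tilt [-0.0003  0.0004] q [-0.76   0.294  1.854  0.     0.995  0.577]
dp [ 0.1707 -0.1615  0.0076] rz -0.0583
```

```bash
python3 -m crank '[{"dp":[0.043,-0.04,0],"delta_rot":[0,0,0],"fingers":1},{"dp":[0.043,-0.04,0],"delta_rot":[0,0,0],"fingers":1},{"dp":[0.043,-0.04,0],"delta_rot":[0,0,0],"fingers":1},{"dp":[0.042,-0.04,0],"delta_rot":[0,0,0],"fingers":1},{"dp":[0,0,0],"delta_rot":[0,0,-0.015],"fingers":1},{"dp":[0,0,0],"delta_rot":[0,0,-0.015],"fingers":1},{"dp":[0,0,0],"delta_rot":[0,0,-0.015],"fingers":1},{"dp":[0,0,0],"delta_rot":[0,0,-0.015],"fingers":1},{"dp":[0,0,0],"delta_rot":[0,0,0],"fingers":1},{"dp":[0,0,0],"delta_rot":[0,0,0],"fingers":1}]' 20
cat >> h.py <<'E'
def wcloud():
    m=manip.camera_model("wrist"); im,d=manip.snapshot("wrist")
    v,u=np.mgrid[:400,:640]; a=(u-m['cx'])/m['fx'];b=(v-m['cy'])/m['fy'];t=np.hypot(a,b)+1e-9
    k=np.where(t<1.45,np.tan(np.minimum(t,1.45)),0)/t
    p=np.stack([a*k*d,-b*k*d,-d],-1)
    return im,d,p@rot(m['attitude']).T+np.array(m['origin'])
E
python3 - <<'E'
from h import *
goto(.457,-.122,.194,.6)
im,d,P=wcloud();cv2.imwrite("pics/w1.png",im[...,::-1]);np.savez("w1.npz",im=im,d=d,P=P)
m=(d>0)&(P[...,2]>.143)&(P[...,2]<.16)&(np.hypot(P[...,0]-.457,P[...,1]+.122)<.04)
Q=P[m];print(len(Q),Q.mean(0),Q.min(0),Q.max(0))
v,u=np.nonzero(m);print(u.min(),u.max(),v.min(),v.max())
(c,r)=cv2.minEnclosingCircle((Q[:,:2]*1000).astype(np.float32));print(c,r)
E
```

```text
t: 1.93
tcp_pos: [0.4567, -0.1244, 0.3037]
tool_rot: [0.954, 0.3, -0.0, -0.0]
force: [0.6, 0.0, 0.7]
finger_gap: 1.0
gripper_force: 0.0
tcp [ 0.4567 -0.1244  0.3037] psi 0.6085 tilt [-0.0005  0.0003] q [-0.503  0.325  1.802  0.     1.015  0.46 ]
dp [ 0.0034 -0.0034  0.2194] rz 0.0014
2827 [ 0.4575124  -0.1208083   0.15190479] [ 0.43236687 -0.14532851  0.14300757] [ 0.48016757 -0.09767897  0.15506321]
290 350 177 237
(456.2955627441406, -121.77349090576172) 24.11695671081543
```

View pics/w1.png

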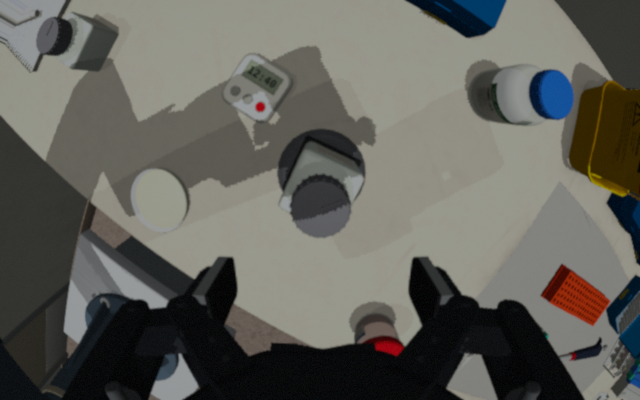

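The wrist view shows the cap at about (321,207) and the fingers open, centred over it. Nothing stands beside the neck. The axis is at about (0.4567, -0.1215), so I descend.

```bash
python3 -m crank '[{"dp":[0.0033,-0.0048,0.02],"delta_rot":[0,0,0],"fingers":1},{"dp":[0,0,0.03],"delta_rot":[0,0,0],"fingers":1},{"dp":[0,0,0.03],"delta_rot":[0,0,0],"fingers":1},{"dp":[0,0,0.03],"delta_rot":[0,0,0],"fingers":1},{"dp":[0,0,0.03],"delta_rot":[0,0,0],"fingers":1},{"dp":[0,0,0.03],"delta_rot":[0,0,0],"fingers":1},{"dp":[0,0,0.025],"delta_rot":[0,0,0],"fingers":1},{"dp":[0,0,0.02],"delta_rot":[0,0,0],"fingers":1},{"dp":[0,0,0.01],"delta_rot":[0,0,0],"fingers":1},{"dp":[0,0,0],"delta_rot":[0,0,0],"fingers":1},{"dp":[0,0,0],"delta_rot":[0,0,0],"fingers":1}]' 20
python3 - <<'E'
from h import *
goto(.4567,-.1215,.191,.6085)
s=manip.sense();print(s['force'],s['ft_torque'])
im,d,P=wcloud();cv2.imwrite("pics/w2.png",im[...,::-1])
E
```

```text
t: 2.9
tcp_pos: [0.4569, -0.1218, 0.1914]
tool_rot: [0.954, 0.3, -0.0, -0.0]
force: [-0.1, -0.7, 0.0]
finger_gap: 0.998
gripper_force: 0.0
tcp [ 0.4569 -0.1218  0.1914] psi 0.6099 tilt [-0.0001  0.0001] q [-0.497  0.514  1.913  0.     0.715  0.463]
dp [ 0.     -0.0006  0.0009] rz 0.0002
[-0.07505432 -0.72519051  0.04935085] [ 0.0075367  -0.04239728 -0.07760724]
```

View pics/w2.png

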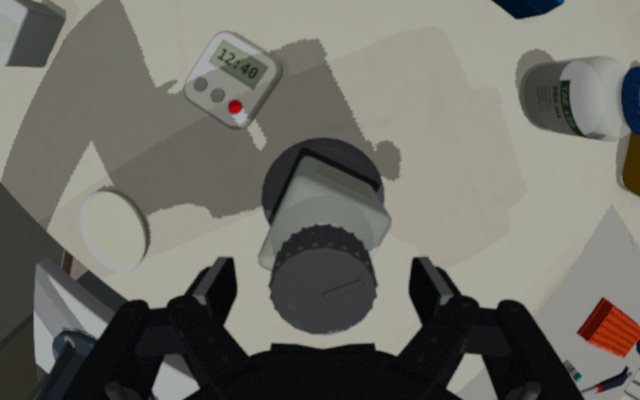

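The fingers (inner edges at x≈233 and 412) straddle the cap, which is centred at about (323,277). Now I close gently and take a baseline.

```bash
python3 -m crank '[{"dp":[0,-0.0006,0],"delta_rot":[0,0,0],"fingers":-1},{"dp":[0,0,0],"delta_rot":[0,0,0],"fingers":-1},{"dp":[0,0,0],"delta_rot":[0,0,0],"fingers":-1},{"dp":[0,0,0],"delta_rot":[0,0,0],"fingers":-1},{"dp":[0,0,0],"delta_rot":[0,0,0],"fingers":-1},{"dp":[0,0,0],"delta_rot":[0,0,0],"fingers":-1},{"dp":[0,0,0],"delta_rot":[0,0,0],"fingers":-1},{"dp":[0,0,0],"delta_rot":[0,0,0],"fingers":-1},{"dp":[0,0,0],"delta_rot":[0,0,0],"fingers":-1},{"dp":[0,0,0],"delta_rot":[0,0,0],"fingers":-1}]' 25
cat >> h.py <<'E'
C0=np.array([.4568,-.1217])
def top(name="wrist",z=.085):
    "rectified top view, 0.5 mm/px, 100 mm square at height z round the cap axis"
    m=manip.camera_model(name); im,_=manip.snapshot(name)
    g=(np.arange(240)-119.5)*.0005; X,Y=np.meshgrid(g,-g)
    w=np.stack([X+C0[0],Y+C0[1],0*X+z],-1)-np.array(m['origin'])
    c=w@rot(m['attitude']); c=c*[1,-1,-1]
    if name=="wrist":
        r=np.hypot(c[...,0],c[...,1]);k=np.arctan2(r,c[...,2])/np.maximum(r,1e-9)
    else: k=1/c[...,2]
    return cv2.remap(im,(m['cx']+m['fx']*c[...,0]*k).astype(np.float32),(m['cy']+m['fy']*c[...,1]*k).astype(np.float32),cv2.INTER_LINEAR)
def torque(n=6):
    a=[];
    for _ in range(n): manip.snapshot("wrist"); s=manip.sense(); a.append(np.r_[s['force'],s['ft_torque']])
    a=np.array(a); return a.mean(0).round(3),a.std(0).round(3),round(s['t'],2),s['gripper_force'],s['finger_gap']
E
python3 - <<'E'
from h import *
goto(.4568,-.1217,.191,.6085);print(torque())
a=top();b=top("side");cv2.imwrite("pics/t_w0.png",a[...,::-1]);cv2.imwrite("pics/t_s0.png",b[...,::-1])
cv2.imwrite("pics/t0.png",cv2.resize(np.hstack([a,b])[...,::-1],None,fx=1.6,fy=1.6))
E
```

```text
t: 3.78
tcp_pos: [0.457, -0.1217, 0.1921]
tool_rot: [0.954, 0.301, 0.001, 0.001]
force: [-0.9, 0.1, 5.8]
finger_gap: 0.533
gripper_force: 25.5
tcp [ 0.457  -0.1217  0.1921] psi 0.6109 tilt [ 0.0014 -0.001 ] q [-0.497  0.513  1.913 -0.     0.714  0.463]
dp [-0.0004 -0.0002  0.0022] rz 0.0004
(array([-0.53 , -0.409,  5.528, -0.128,  0.098, -0.023]), array([0.622, 0.564, 0.389, 0.025, 0.025, 0.024]), 4.08, 25.452008843421936, 0.5298126699186831)
```

View pics/t0.png

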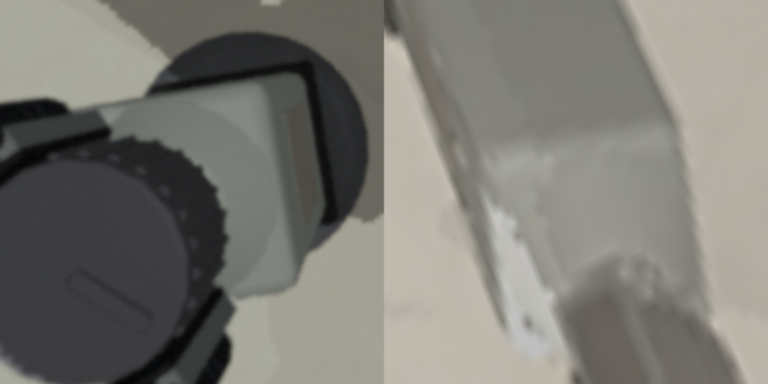

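The rectified wrist view (left) shows the bottle's shoulder and edges clearly. The grip pushes about 5.5 N down, so I ease up 0.7 mm and then turn in small steps, watching the torque.

```bash
python3 -m crank '[{"dp":[0,0,-0.0014],"delta_rot":[0,0,0],"fingers":-1},{"dp":[0,0,0],"delta_rot":[0,0,0],"fingers":-1},{"dp":[0,0,0],"delta_rot":[0,0,0.005],"fingers":-1},{"dp":[0,0,0],"delta_rot":[0,0,0.005],"fingers":-1},{"dp":[0,0,0],"delta_rot":[0,0,0.005],"fingers":-1},{"dp":[0,0,0],"delta_rot":[0,0,0],"fingers":-1}]' 25
python3 - <<'E'
from h import *
goto(.4568,-.1217,.191,.6109);print(torque())
E
```

```text
t: 4.68
tcp_pos: [0.457, -0.1217, 0.1921]
tool_rot: [0.967, 0.255, 0.0, 0.0]
force: [-0.6, -2.0, 0.2]
finger_gap: 0.531
gripper_force: 27.0
tcp [ 0.457  -0.1217  0.1921] psi 0.5161 tilt [ 0.0008 -0.0006] q [-0.497  0.513  1.913 -0.     0.715  0.558]
dp [-0.0004 -0.0001  0.0023] rz -0.0151
(array([ 1.131, -1.7  , -0.239, -0.385, -0.172,  0.008]), array([0.569, 0.335, 0.422, 0.052, 0.032, 0.027]), 4.98, 26.954735219478607, 0.5325493559341564)
```

```bash
python3 -m crank '[{"dp":[0,0,0],"delta_rot":[0,0,0.005],"fingers":-1},{"dp":[0,0,0],"delta_rot":[0,0,0.005],"fingers":-1},{"dp":[0,0,0],"delta_rot":[0,0,0.005],"fingers":-1},{"dp":[0,0,0],"delta_rot":[0,0,0],"fingers":-1}]' 25
python3 - <<'E'
from h import *
goto(.4568,-.1217,.191,.6109);print(torque(4))
E
```

```text
t: 5.32
tcp_pos: [0.457, -0.1216, 0.1921]
tool_rot: [0.978, 0.209, 0.0, 0.0]
force: [1.0, -2.8, -0.1]
finger_gap: 0.532
gripper_force: 27.0
tcp [ 0.457  -0.1216  0.1921] psi 0.422 tilt [ 0.0008 -0.0006] q [-0.497  0.513  1.913 -0.     0.715  0.652]
dp [-0.0003 -0.      0.0023] rz -0.0301
(array([ 2.105, -2.62 , -0.581, -0.493, -0.274,  0.016]), array([0.366, 0.241, 0.141, 0.02 , 0.043, 0.039]), 5.52, 26.953791081905365, 0.5301446425120845)
```

```bash
python3 -m crank '[{"dp":[0,0,0],"delta_rot":[0,0,0.005],"fingers":-1},{"dp":[0,0,0],"delta_rot":[0,0,0.005],"fingers":-1},{"dp":[0,0,0],"delta_rot":[0,0,0.005],"fingers":-1},{"dp":[0,0,0],"delta_rot":[0,0,0],"fingers":-1}]' 25
python3 - <<'E'
from h import *
goto(.4568,-.1217,.191,.6109);print(torque(4))
E
```

```text
t: 5.85
tcp_pos: [0.457, -0.1216, 0.1922]
tool_rot: [0.987, 0.163, 0.0, 0.0]
force: [1.5, -2.6, -1.9]
finger_gap: 0.53
gripper_force: 27.0
tcp [ 0.457  -0.1216  0.1922] psi 0.328 tilt [ 0.0008 -0.0005] q [-0.497  0.513  1.913 -0.     0.715  0.746]
dp [-0.0003  0.      0.0023] rz -0.045
(array([ 2.212e+00, -2.980e+00, -1.550e+00, -5.910e-01, -3.590e-01,
       -1.000e-03]), array([0.475, 0.544, 0.403, 0.034, 0.032, 0.03 ]), 6.05, 26.953633725643158, 0.53349428701694)
```

```bash
python3 -m crank '[{"dp":[0,0,0],"delta_rot":[0,0,0.005],"fingers":-1},{"dp":[0,0,0],"delta_rot":[0,0,0.005],"fingers":-1},{"dp":[0,0,0],"delta_rot":[0,0,0.005],"fingers":-1},{"dp":[0,0,0],"delta_rot":[0,0,0],"fingers":-1}]' 25
python3 - <<'E'
from h import *
goto(.4568,-.1217,.191,.6109);print(torque(4))
E
```

```text
t: 6.38
tcp_pos: [0.4569, -0.1216, 0.1922]
tool_rot: [0.993, 0.117, 0.0, 0.0]
force: [2.2, -3.1, -0.9]
finger_gap: 0.533
gripper_force: 27.0
tcp [ 0.4569 -0.1216  0.1922] psi 0.2338 tilt [ 0.0008 -0.0005] q [-0.497  0.512  1.913 -0.     0.715  0.84 ]
dp [-0.0002  0.0001  0.0023] rz -0.06
(array([ 2.64 , -3.779, -1.485, -0.631, -0.447,  0.014]), array([0.645, 0.477, 0.486, 0.023, 0.034, 0.024]), 6.58, 26.9538152217865, 0.5312187558781019)
```

```bash
python3 -m crank '[{"dp":[0,0,0],"delta_rot":[0,0,0.004],"fingers":-1},{"dp":[0,0,0],"delta_rot":[0,0,0.004],"fingers":-1},{"dp":[0,0,0],"delta_rot":[0,0,0.004],"fingers":-1},{"dp":[0,0,0],"delta_rot":[0,0,0],"fingers":-1}]' 25
python3 - <<'E'
from h import *
goto(.4568,-.1217,.191,.6109);print(torque(4))
E
```

```text
t: 6.92
tcp_pos: [0.4569, -0.1216, 0.1922]
tool_rot: [0.997, 0.079, 0.0, 0.0]
force: [2.8, -3.7, -2.3]
finger_gap: 0.528
gripper_force: 26.9
tcp [ 0.4569 -0.1216  0.1922] psi 0.1586 tilt [ 0.0008 -0.0005] q [-0.497  0.513  1.913 -0.     0.715  0.915]
dp [-0.0003  0.0002  0.0023] rz -0.072
(array([ 3.149, -3.857, -2.019, -0.721, -0.494,  0.013]), array([0.279, 0.107, 0.405, 0.022, 0.019, 0.031]), 7.12, 26.931435763835907, 0.5290126572789197)
```

```bash
python3 -m crank '[{"dp":[0,0,0],"delta_rot":[0,0,0.004],"fingers":-1},{"dp":[0,0,0],"delta_rot":[0,0,0.004],"fingers":-1},{"dp":[0,0,0],"delta_rot":[0,0,0.004],"fingers":-1},{"dp":[0,0,0],"delta_rot":[0,0,0],"fingers":-1}]' 25
python3 - <<'E'
from h import *
goto(.4568,-.1217,.191,.6109);print(torque(4))
E
```

```text
t: 7.45
tcp_pos: [0.4569, -0.1216, 0.1922]
tool_rot: [0.999, 0.041, 0.0, 0.0]
force: [3.3, -4.1, -1.6]
finger_gap: 0.531
gripper_force: 26.9
tcp [ 0.4569 -0.1216  0.1922] psi 0.0826 tilt [ 0.0008 -0.0004] q [-0.497  0.513  1.913 -0.     0.715  0.991]
dp [-0.0003  0.0002  0.0023] rz -0.0841
(array([ 3.099, -3.799, -1.893, -0.749, -0.512,  0.018]), array([0.645, 0.367, 0.286, 0.02 , 0.038, 0.021]), 7.65, 26.91045731306076, 0.5279718615261267)
```

```bash
python3 -m crank '[{"dp":[0,0,0],"delta_rot":[0,0,0.004],"fingers":-1},{"dp":[0,0,0],"delta_rot":[0,0,0.004],"fingers":-1},{"dp":[0,0,0],"delta_rot":[0,0,0.004],"fingers":-1},{"dp":[0,0,0],"delta_rot":[0,0,0],"fingers":-1}]' 25
python3 - <<'E'
from h import *
goto(.4568,-.1217,.191,.6109);print(torque(4))
E
```

```text
t: 7.98
tcp_pos: [0.4569, -0.1216, 0.1922]
tool_rot: [1.0, 0.004, 0.0, 0.0]
force: [3.5, -3.9, -2.9]
finger_gap: 0.529
gripper_force: 26.9
tcp [ 0.4569 -0.1216  0.1922] psi 0.0072 tilt [ 0.0007 -0.0004] q [-0.497  0.512  1.913 -0.     0.715  1.067]
dp [-0.0002  0.0003  0.0024] rz -0.0961
(array([ 2.791, -3.471, -1.792, -0.705, -0.525, -0.004]), array([0.168, 0.293, 0.226, 0.034, 0.022, 0.032]), 8.18, 26.894419491291046, 0.5300778443144107)
```

```bash
python3 -m crank '[{"dp":[0,0,0],"delta_rot":[0,0,0.004],"fingers":-1},{"dp":[0,0,0],"delta_rot":[0,0,0.004],"fingers":-1},{"dp":[0,0,0],"delta_rot":[0,0,0.004],"fingers":-1},{"dp":[0,0,0],"delta_rot":[0,0,0],"fingers":-1}]' 25
python3 - <<'E'
from h import *
goto(.4568,-.1217,.191,.6109);print(torque(4))
a=top();b,_=manip.snapshot("side")
cv2.imwrite("pics/t1.png",cv2.resize(np.hstack([a,cv2.resize(b[140:240,300:400],(240,240))])[...,::-1],None,fx=1.6,fy=1.6))
E
```

```text
t: 8.52
tcp_pos: [0.4569, -0.1215, 0.1922]
tool_rot: [0.999, -0.034, 0.0, 0.0]
force: [3.0, -4.0, -1.3]
finger_gap: 0.53
gripper_force: 26.9
tcp [ 0.4569 -0.1215  0.1922] psi -0.0681 tilt [ 0.0007 -0.0004] q [-0.497  0.513  1.913  0.     0.715  1.142]
dp [-0.0002  0.0003  0.0023] rz -0.1081
(array([ 3.503, -4.298, -2.161, -0.732, -0.526,  0.008]), array([0.124, 0.241, 0.267, 0.03 , 0.029, 0.046]), 8.72, 26.880526542663574, 0.5318264771064434)
```

View pics/t1.png

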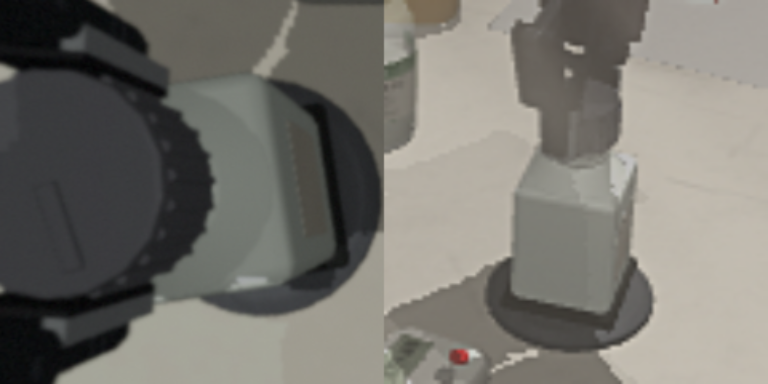

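The rib has turned with the gripper (about 37°, no slip). The bottle's edges are essentially unmoved, so I continue.

```bash
python3 -m crank '[{"dp":[0,0,0],"delta_rot":[0,0,0.004],"fingers":-1},{"dp":[0,0,0],"delta_rot":[0,0,0.004],"fingers":-1},{"dp":[0,0,0],"delta_rot":[0,0,0.004],"fingers":-1},{"dp":[0,0,0],"delta_rot":[0,0,0],"fingers":-1}]' 25
python3 - <<'E'
from h import *
goto(.4568,-.1217,.191,.6109);print(torque(4))
E
```

```text
t: 9.15
tcp_pos: [0.4569, -0.1215, 0.1922]
tool_rot: [0.997, -0.072, 0.0, 0.0]
force: [3.8, -3.3, -2.0]
finger_gap: 0.534
gripper_force: 26.9
tcp [ 0.4569 -0.1215  0.1922] psi -0.1434 tilt [ 0.0007 -0.0003] q [-0.497  0.513  1.913  0.     0.715  1.217]
dp [-0.0001  0.0004  0.0023] rz -0.1201
(array([ 2.931, -3.744, -1.952, -0.704, -0.544,  0.015]), array([0.263, 0.273, 0.206, 0.02 , 0.023, 0.009]), 9.35, 26.868618428707123, 0.5293704187700962)
```

```bash
python3 -m crank '[{"dp":[0,0,0],"delta_rot":[0,0,0.004],"fingers":-1},{"dp":[0,0,0],"delta_rot":[0,0,0.004],"fingers":-1},{"dp":[0,0,0],"delta_rot":[0,0,0.004],"fingers":-1},{"dp":[0,0,0],"delta_rot":[0,0,0],"fingers":-1}]' 25
python3 - <<'E'
from h import *
goto(.4568,-.1217,.191,.6109);print(torque(4))
E
```

```text
t: 9.68
tcp_pos: [0.4569, -0.1215, 0.1922]
tool_rot: [0.994, -0.109, 0.0, 0.0]
force: [3.2, -4.7, -2.6]
finger_gap: 0.531
gripper_force: 26.9
tcp [ 0.4569 -0.1215  0.1922] psi -0.2188 tilt [ 0.0007 -0.0003] q [-0.497  0.513  1.913  0.     0.715  1.293]
dp [-0.0001  0.0004  0.0023] rz -0.132
(array([ 3.349, -3.828, -1.756, -0.664, -0.509,  0.01 ]), array([0.599, 0.254, 0.292, 0.032, 0.035, 0.027]), 9.88, 26.8608820438385, 0.5282184585822728)
```

```bash
python3 -m crank '[{"dp":[0,0,0],"delta_rot":[0,0,0.004],"fingers":-1},{"dp":[0,0,0],"delta_rot":[0,0,0.004],"fingers":-1},{"dp":[0,0,0],"delta_rot":[0,0,0.004],"fingers":-1},{"dp":[0,0,0],"delta_rot":[0,0,0],"fingers":-1}]' 25
python3 - <<'E'
from h import *
goto(.4568,-.1217,.191,.6109);print(torque(4))
E
```

```text
t: 10.22
tcp_pos: [0.4569, -0.1215, 0.1922]
tool_rot: [0.989, -0.146, 0.0, 0.0]
force: [4.2, -3.2, -2.5]
finger_gap: 0.531
gripper_force: 26.9
tcp [ 0.4569 -0.1215  0.1922] psi -0.294 tilt [ 0.0006 -0.0003] q [-0.497  0.513  1.913  0.     0.715  1.368]
dp [-0.      0.0004  0.0023] rz -0.144
(array([ 3.75 , -3.056, -2.422, -0.671, -0.535,  0.02 ]), array([0.32 , 0.509, 0.322, 0.03 , 0.019, 0.016]), 10.42, 26.881328523159027, 0.5333778357023609)
```

```bash
python3 -m crank '[{"dp":[0,0,0],"delta_rot":[0,0,0.004],"fingers":-1},{"dp":[0,0,0],"delta_rot":[0,0,0.004],"fingers":-1},{"dp":[0,0,0],"delta_rot":[0,0,0.004],"fingers":-1},{"dp":[0,0,0],"delta_rot":[0,0,0],"fingers":-1}]' 25
python3 - <<'E'
from h import *
goto(.4568,-.1217,.191,.6109);print(torque(6))
E
```

```text
t: 10.75
tcp_pos: [0.4569, -0.1215, 0.1922]
tool_rot: [0.983, -0.183, 0.0, 0.0]
force: [4.1, -2.6, -3.0]
finger_gap: 0.532
gripper_force: 26.9
tcp [ 0.4569 -0.1215  0.1922] psi -0.3688 tilt [ 0.0006 -0.0004] q [-0.497  0.513  1.913 -0.     0.715  1.443]
dp [-0.      0.0005  0.0023] rz -0.1559
(array([ 3.417, -3.298, -1.599, -0.648, -0.536,  0.139]), array([0.493, 0.307, 0.622, 0.046, 0.017, 0.035]), 11.05, 26.855107247829437, 0.5310016555710422)
```

The torque jumped from about 0.01 to 0.14 N m, so the thread is bound and the bottle has turned about 0.07 rad. I stop here and turn back 1.05 + 0.07 rad.

```bash
python3 -m crank '[{"dp":[0,0,0],"delta_rot":[0,0,-0.005],"fingers":-1},{"dp":[0,0,0],"delta_rot":[0,0,-0.01],"fingers":-1},{"dp":[0,0,0],"delta_rot":[0,0,-0.01],"fingers":-1},{"dp":[0,0,0],"delta_rot":[0,0,-0.01],"fingers":-1},{"dp":[0,0,0],"delta_rot":[0,0,-0.01],"fingers":-1},{"dp":[0,0,0],"delta_rot":[0,0,-0.01],"fingers":-1},{"dp":[0,0,0],"delta_rot":[0,0,-0.01],"fingers":-1},{"dp":[0,0,0],"delta_rot":[0,0,-0.01],"fingers":-1},{"dp":[0,0,0],"delta_rot":[0,0,-0.01],"fingers":-1},{"dp":[0,0,0],"delta_rot":[0,0,-0.01],"fingers":-1},{"dp":[0,0,0],"delta_rot":[0,0,-0.01],"fingers":-1},{"dp":[0,0,0],"delta_rot":[0,0,-0.01],"fingers":-1}]' 25
python3 -m crank '[{"dp":[0,0,0],"delta_rot":[0,0,-0.01],"fingers":-1},{"dp":[0,0,0],"delta_rot":[0,0,-0.01],"fingers":-1},{"dp":[0,0,0],"delta_rot":[0,0,-0.01],"fingers":-1},{"dp":[0,0,0],"delta_rot":[0,0,-0.01],"fingers":-1},{"dp":[0,0,0],"delta_rot":[0,0,-0.01],"fingers":-1},{"dp":[0,0,0],"delta_rot":[0,0,-0.01],"fingers":-1},{"dp":[0,0,0],"delta_rot":[0,0,-0.003],"fingers":-1},{"dp":[0,0,0],"delta_rot":[0,0,0],"fingers":-1},{"dp":[0,0,0],"delta_rot":[0,0,0],"fingers":-1}]' 25
python3 - <<'E'
from h import *
goto(.4568,-.1217,.191,.75);print(torque(5))
E
```

```text
t: 12.05
tcp_pos: [0.4569, -0.1216, 0.1922]
tool_rot: [0.984, 0.178, 0.0, 0.0]
force: [2.6, -4.4, -1.7]
finger_gap: 0.533
gripper_force: 26.8
t: 12.8
tcp_pos: [0.457, -0.1216, 0.1922]
tool_rot: [0.931, 0.366, 0.0, 0.0]
force: [2.5, -4.0, -2.3]
finger_gap: 0.528
gripper_force: 26.9
tcp [ 0.457  -0.1216  0.1922] psi 0.7497 tilt [ 0.0009 -0.0005] q [-0.497  0.513  1.913 -0.     0.715  0.324]
dp [-0.0003 -0.0001  0.0023] rz -0.0
(array([ 3.081, -3.784, -2.244, -0.765, -0.584, -0.013]), array([0.306, 0.296, 0.256, 0.025, 0.026, 0.045]), 13.05, 26.87964230775833, 0.5291426259093063)
```

Free again. Now I open the gripper, then lift straight up.

```bash
python3 -m crank '[{"dp":[0,0,0],"delta_rot":[0,0,0],"fingers":0.3},{"dp":[0,0,0],"delta_rot":[0,0,0],"fingers":1},{"dp":[0,0,0],"delta_rot":[0,0,0],"fingers":1},{"dp":[0,0,0],"delta_rot":[0,0,0],"fingers":1},{"dp":[0,0,0],"delta_rot":[0,0,0],"fingers":1},{"dp":[0,0,0],"delta_rot":[0,0,0],"fingers":1},{"dp":[0,0,0],"delta_rot":[0,0,0],"fingers":1},{"dp":[0,0,0],"delta_rot":[0,0,0],"fingers":1},{"dp":[0,0,0],"delta_rot":[0,0,0],"fingers":1}]'
python3 -m crank '[{"dp":[0,0,-0.02],"delta_rot":[0,0,0],"fingers":1},{"dp":[0,0,-0.03],"delta_rot":[0,0,0],"fingers":1},{"dp":[0,0,-0.04],"delta_rot":[0,0,0],"fingers":1},{"dp":[0,0,-0.04],"delta_rot":[0,0,0],"fingers":1},{"dp":[0,0,-0.04],"delta_rot":[0,0,0],"fingers":1},{"dp":[0,0,-0.03],"delta_rot":[0,0,0],"fingers":1},{"dp":[0,0,-0.02],"delta_rot":[0,0,0],"fingers":1},{"dp":[0,0,0],"delta_rot":[0,0,0],"fingers":1},{"dp":[0,0,0],"delta_rot":[0,0,0],"fingers":1}]'
python3 - <<'E'
from h import *
im,_=manip.snapshot("side");cv2.imwrite("pics/s1.png",np.hstack([cv2.resize(im[140:240,300:400],(400,400)),cv2.resize(cv2.imread("pics/side0.png")[140:240,300:400,::-1],(400,400))])[...,::-1])
E
```

```text
t: 13.8
tcp_pos: [0.4566, -0.1213, 0.1921]
tool_rot: [0.931, 0.366, -0.0, -0.0]
force: [0.5, 0.5, -0.5]
finger_gap: 0.997
gripper_force: 0.0
t: 14.55
tcp_pos: [0.4566, -0.1214, 0.3024]
tool_rot: [0.931, 0.366, 0.0, 0.0]
force: [-0.1, 0.2, -0.4]
finger_gap: 1.0
gripper_force: 0.0
```

View pics/s1.png

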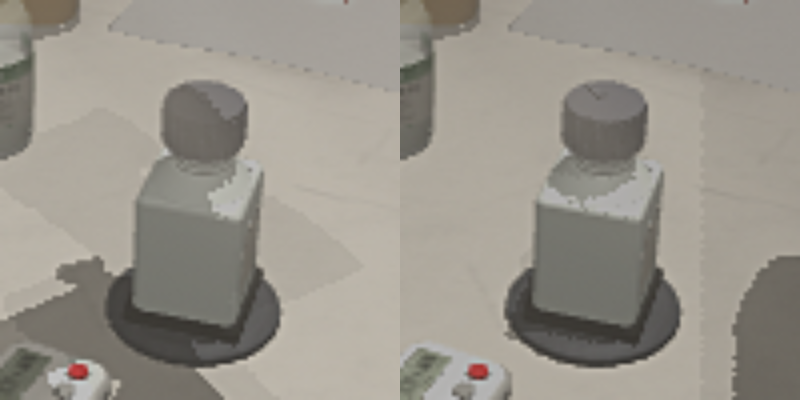

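The bottle and cap stand as at the start, the bottle is untwisted, and the gripper is clear. Handing in.

```bash
python3 -c "
from station import manip
print(manip.sign_off())"
```

```text
the job is handed in; nothing more can be done
None
```

The taller bottle's cap bound after about 0.9 rad clockwise, and I stopped there with the bottle turned about 0.07 rad (inferred from the wrist torque). I then turned the cap back about 1.05 rad relative to the bottle, let go and handed in; the robot never went near the shorter bottle. The initial grip pressed down with about 5.5 N, which I relieved before turning.

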